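Home the rheostat and set it to the mark

TASK

Home the bench rheostat and set it: with the crank handle, wind the handwheel anticlockwise (its yellow pointer, on the far rim, goes to the left end of the scale) until you feel the hidden end stop inside, rest against it gently but perceptibly for about a second, and never force it. Then wind it back until the pointer stands over the green rider on the scale, and let go. Do not push the rider along the scale or disturb the battery, the tape roll and the pen lying round the rheostat.

Things in the scene. Friction and masses are not known exactly. Their poses are not given: they have to be found in the camera images.
- rheostat: Bench rheostat: fixed round grey case, 156 mm across its foot, 50 mm high, white scale on the far half of its top. Origin: centre of its underside, on the wheel axis; x to mid-scale (away from the robot within 0.35 rad), y left, z up. The stop inside it hardly yields (under 1 mm): rest on it 0.5 s with over 3 N, never over 15 N, measured along the circle at the crank, on top of the drag.
- wheel: Black spoked handwheel, rim 109 mm across, 11 mm thick, top 73.5 mm above the desk. It turns about the upright axis, stays where left, drags with 0.12 N m (2.4 N at the crank). Origin on the axis at desk height; x points to the yellow pointer, the crank is opposite. Start: pointer 0.8 to 1.25 rad right of mid-scale; hidden end stop: somewhere 0.7 to 1.3 rad left of it, differing each time.
- hub (a point): Point on the wheel's axis at the height of its rim, 68 mm above the desk.
- crank (a point): Middle of the crank handle: upright grey sleeve that spins freely on its pin, 18 mm in diameter here and above (14 mm at its foot and top edge), from 76.5 to 118.5 mm above the desk; this point is 98 mm above the desk, 49 mm from the wheel's axis, opposite the pointer.
- pointer (a point): Point near the tip of the yellow pointer blade under the wheel's far rim, 61 mm from the axis and 64 mm above the desk. The blade is 3 mm wide, 6 mm high, and sticks out of the rim to 70 mm from the axis.
- mark (a point): Middle of the green rider's flat nose, 8 mm wide, over which the pointer passes; 61 mm from the axis, 54.5 mm above the desk. The rider is a stiff green clip on the scale's outer edge, top 60 mm above the desk, and must stay where it is; the pointer passes 6.5 mm over the nose and clears the rider.
- battery_mid (a point): Centre of the red 9 V battery standing on end beside the rheostat, 17 x 30 x 51 mm (centre 25 mm above the desk). Bystander.
- tape_mid (a point): Centre of the black tape roll lying beside the rheostat, 55 mm across, 19 mm high. Bystander.
- pen_mid (a point): Centre of the blue ball pen lying in front of the rheostat, 140 mm long, 13 mm high. Bystander.

How it is judged:
By the outcome, as a careful person would: the job done as asked, in the order asked, and still so for the second after the job is handed in, with the robot touching nothing.
It also fails if it takes over 58 s, if anything falls off the work surface, if the arm or the gripper's body presses on something with over 40 N, if the wrist force passes 120 N, or if a joint passes its speed limit or range.

ROBOT

A 6-joint arm with a two-finger parallel gripper is mounted at the origin on the work surface; the furniture and walls round the work are solid. World frame = base frame: x ahead of the robot, y to its left, z up, the work surface at z = 0. Lengths are in m, angles in rad, forces in N, time in s.
With the tool pointing down it reaches from about 0.35 to 0.775 m from the base axis. Payload 5.5 kg.
Tool frame: the origin (TCP) lies midway between the tips of the shut fingers; the grasp point (between the pads) lies grasp_offset behind it (grasp_offset is the distance from the TCP to the grasp point, in m); z points along the fingers, y is the line along which they close (so a half turn about z gives the same grasp; the last joint's range is limited). The gripper opens to 85 mm and grips with 20 to 120 N. Pads are 22 mm wide; open, the fingers measure 114 mm over their backs; the gripper's body (76 mm by 85 mm) begins 54 mm behind the grasp point. The pads swing forward as they close: fully open they stand 13 mm farther back than shut.
Start: joints at [1.018, 0.313, 0.046, 1.304, 0, 1.431], TCP at [0.231, 0.527, 0.231] pointing down, gripper open.
Joint ranges: [-2.76, 2.76], [-0.86, 1.69], [-1.03, 1.26], [-2.2, 2.34], [-1.47, 1.5], [-3.14, 3.14]. Speed limits (rad/s): [2.57, 2.57, 3.14, 3.14, 3.14, 3.14].

INTERFACE

Orientations are given as a unit quaternion [w, x, y, z].
In Python, from workcell import * gives the robot as it stands.
- The arm moves only by the tool step_arm, never from a script. Its argument "deltas" is a list of rows, each a list of 7 numbers: the shift along the world's x, y, z in mm, then the turn, a rotation vector about the world's x, y, z in degrees, then the gripper's target within -1 to 1 (fully open at 1, half-way at 0, shut at -1). A call has 1 to 5 rows; each row shifts and turns the commanded pose from where the row before left it; what a row does not reach is not made up. A row lasts 1/10 s, in which the tool goes at most 50 mm and 8.59 degrees, less where a joint would pass 70% of its speed; a pose out of reach is approached as far as the arm can. A call is refused whole if a number of a shift passes 50 or a number of a turn 8.59, either way. A call with a gripper value outside its range is refused whole. The fingers move at their own pace and stop on an object; "newtons" is the grip in N (left out, the last holds). Time passes only in rows, so rows that do not move let the fingers close. It gives the time, the measured TCP pose, the force, the opening and the grip force at its end, in the units of the state.
- get_state(): the state, without advancing time (a new reading comes with each control period).
- read_camera(name): name is "side" or "top" or "wrist"; returns a dict with "image" (420x560x3 uint8, red, green, blue), "z_map" (420x560 float32, m along the optical axis (not along the pixel's ray), 0 where there is no reading), "K" (3x3 intrinsics, pixels), "world_from_camera" (4x4, takes a point from camera to world coordinates). Camera axes: x right, y down, z forward; pixel columns grow to the right and rows downward; lengths in m; the calibration is good to about 2 mm. A picture is of the moment at which its call begins.
- hand_in(): hands the job in; it is judged then, once.
The state is a dict: "clock": time; "joint_pos": joint angles; "qvel": joint speeds; "tau": joint torques, N m; "tcp_pos": TCP position; "orientation": TCP orientation; "wrist_force": force on the tool from outside, world axes, zero at the start; "ft_torque": the same for the moment, N m; "finger_gap": finger opening in m; "grip_force": force on a finger pad.
Only numpy, scipy, OpenCV 4.12 (cv2) and the standard library are available. Lean on these libraries where they do the work, as an engineer would, in place of code of your own. Each camera call takes 0.05 s, during which the arm holds its last target. There are 200 camera calls.

## Working session

There is one attempt and no reset: what is moved stays moved. The work goes in short steps, Python scripts to look and compute and a tool call to move; the robot and the scene stay as the last step left them, time stands still between calls to the robot, and variables do not carry over. Pictures are saved under pics/ and viewed, at most 10 in all, crops included, and the job is handed in when it is done.

Besides the shell and the picture viewer there is one more tool, called by a JSON object that holds its "op" and its "data", one argument or row to a line. step_arm: Moves the arm, as the interface text tells. Its arguments: {"type":"object","properties":{"deltas":{"type":"array","items":{"type":"array","items":{"type":"number"}}},"newtons":{"type":"number"}},"required":["deltas"]}

```bash
mkdir -p pics; python3 - <<'E'
from workcell import *
import cv2,numpy as np
s=get_state();print(s)
for n in("top","side"):
    r=read_camera(n);cv2.imwrite(f"pics/{n}0.png",r["image"][:,:,::-1]);np.savez(f"{n}0.npz",**r)
E
```

```text
{'clock': 0.0, 'joint_pos': array([1.01844509e+00, 3.14028625e-01, 4.49976789e-02, 1.30360503e+00,
       9.69323014e-06, 1.43123210e+00]), 'qvel': array([-7.21908781e-06, -2.26107167e-04, -7.33838479e-05,  5.66660389e-04,
       -8.53108510e-04,  9.64585932e-04]), 'tau': array([-1.96202127e-04, -4.80623245e+01,  2.98534191e+01,  1.91786938e-02,
       -8.74102011e-05, -4.12184718e-06]), 'tcp_pos': array([0.23038958, 0.52627619, 0.23040046]), 'orientation': array([-3.16469593e-04,  2.04931208e-01,  9.78775947e-01, -8.63681495e-04]), 'wrist_force': array([ 0.01957312,  0.31617566, -0.03672594]), 'ft_torque': array([-0.05650448,  0.00562451, -0.02333035]), 'grip_force': 0.0, 'finger_gap': 0.08512026993832833}
```

View pics/top0.png

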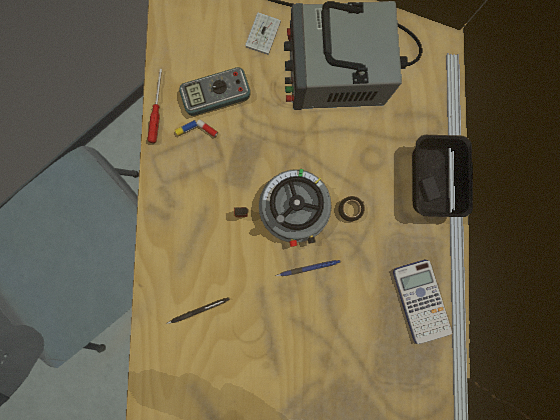

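View pics/side0.png

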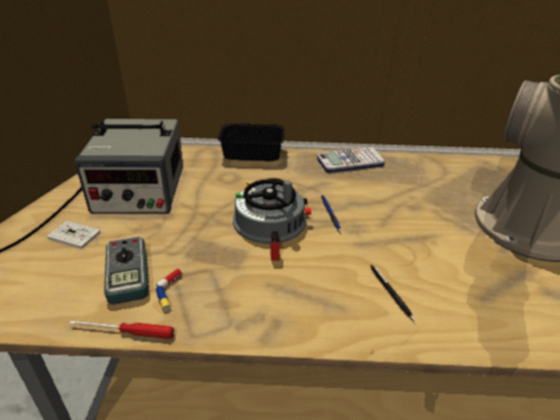

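Both views show the rheostat, with its wheel at about (297,202) in the top view. The crank is near (281,218), the green rider near (300,173), the battery at (241,212), the tape at (351,209) and the pen at (310,268). Next I'll measure.

```bash
cat > h.py <<'E'
import numpy as np,cv2
def load(n): return dict(np.load(n))
def ray(r,u,v,z):  # pixel -> world point on plane of height z
    T=r["world_from_camera"];d=T[:3,:3]@np.linalg.solve(r["K"],[u,v,1.]);o=T[:3,3]
    return o+d*(z-o[2])/d[2]
def cloud(r):
    z=r["z_map"];v,u=np.mgrid[:z.shape[0],:z.shape[1]]
    p=np.stack([u,v,np.ones_like(u)],-1)@np.linalg.inv(r["K"]).T*z[...,None]
    T=r["world_from_camera"];return p@T[:3,:3].T+T[:3,3]
E
python3 - <<'E'
from h import *
r=load("top0.npz");P=cloud(r)
print(r["K"],r["world_from_camera"].round(3))
im=r["image"].astype(int);hsv=cv2.cvtColor(r["image"],cv2.COLOR_RGB2HSV)
sl=np.zeros(im.shape[:2],bool);sl[155:250,225:370]=1
def rep(n,m):
    v,u=np.nonzero(m&sl);print(n,len(u),u.mean(),v.mean(),P[v,u].mean(0).round(4))
H,S,V=hsv[...,0],hsv[...,1],hsv[...,2]
rep("green",(H>45)&(H<80)&(S>100)&(V>60))
rep("yellow",(H>22)&(H<34)&(S>140)&(V>110)&(P[...,2]>.04))
hi=(P[...,2]>.1)&(P[...,2]<.13);rep("crank",hi)
c=(P[...,2]>.03)&(P[...,2]<.06);
m=(P[...,2]>.035)&sl;m[:,:255]=0;m[:,340:]=0
print(cv2.minEnclosingCircle(np.argwhere(m)[:,::-1].astype(np.float32)))
w=(P[...,2]>.066)&(P[...,2]<.08)&sl;v,u=np.nonzero(w);print(len(u));q=P[v,u];
print("wheel",cv2.minEnclosingCircle(q[:,:2].astype(np.float32)))
print("hub",ray(r,297,202,.0735))
for n,a in dict(batt=(241,212,.05),tape=(351,209,.019),pen=(310,268,.01)).items(): print(n,ray(r,*a))
cv2.imwrite("pics/topz.png",cv2.resize(r["image"][160:250,230:370,::-1],None,fx=5.5,fy=5.5,interpolation=cv2.INTER_CUBIC))
E
```

```text
[[433.35048788   0.         276.28146753]
 [  0.         433.35048788 209.61287713]
 [  0.           0.           1.        ]] [[ 0.024 -0.995  0.097  0.456]
 [-1.    -0.026 -0.012  0.072]
 [ 0.014 -0.096 -0.995  0.928]
 [ 0.     0.     0.     1.   ]]
green 27 300.3333333333333 172.33333333333334 [0.6179 0.0148 0.0591]
yellow 8 317.875 179.75 [ 0.5836 -0.0082  0.1744]
crank 72 280.1111111111111 218.5 [0.5184 0.0549 0.1162]
((296.5, 202.0), 55.50910568237305)
1147
wheel ((0.5598167181015015, 0.016652144491672516), 0.06079145520925522)
hub [0.55537435 0.0212276  0.0735    ]
batt [0.53468577 0.13329523 0.05      ]
tape [ 0.54979284 -0.09650174  0.019     ]
pen [ 0.4237559  -0.01269014  0.01      ]
```

View pics/topz.png

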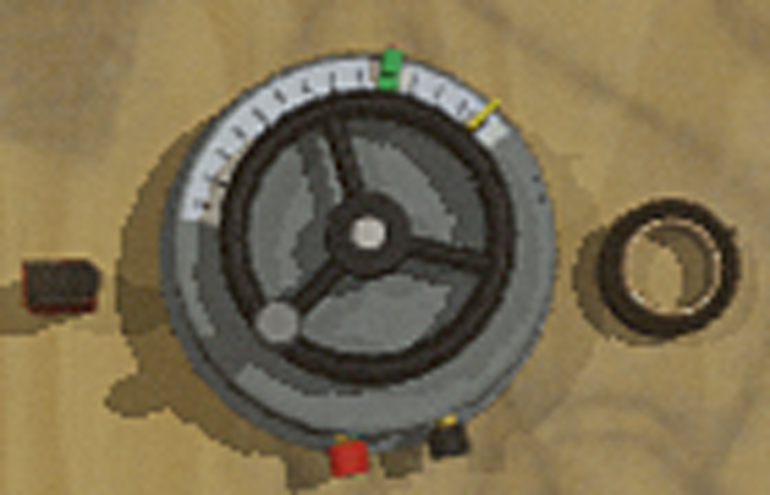

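```bash
python3 - <<'E'
from h import *
import workcell
print({k:v for k,v in vars(workcell).items() if isinstance(v,(float,int))}, [k for k in dir(workcell) if not k.startswith('_')])
r=load("top0.npz");P=cloud(r)
f=lambda x,y,z:ray(r,230+x/5.5-.4,160+y/5.5-.4,z)
rim=[f(369,233,.08),f(219,233,.068),f(516,233,.068),f(367,87,.068),f(367,383,.068)]
print(np.array(rim).round(4))
h=P[198:207,293:302];print("hub z",h[...,2].max())
c=(np.array(rim[1])+rim[2])/2;d=(np.array(rim[3])+rim[4])/2;hub=np.array([d[0],c[1]]);print("centre",hub)
for n,p in dict(crank=f(279,322,.1185),pi=f(470,126,.067),po=f(499,98,.067),ridertop=f(391,60,.06),nose=f(391,82,.0545),scL=f(188,218,.05),scR=f(507,135,.05)).items():
    e=p[:2]-hub;print(n,p.round(4),np.hypot(*e).round(4),np.arctan2(e[1],e[0]).round(3))
E
```

```text
{'grasp_offset': 0.0187} ['MotionError', 'get_state', 'grasp_offset', 'hand_in', 'read_camera']
[[ 0.5547  0.0222  0.08  ]
 [ 0.5547  0.076   0.068 ]
 [ 0.5575 -0.032   0.068 ]
 [ 0.6098  0.0233  0.068 ]
 [ 0.5015  0.0212  0.068 ]]
hub z 0.9281230664132603
centre [0.55564599 0.02201546]
crank [0.5189 0.0546 0.1185] 0.0491 2.417
pi [ 0.5965 -0.0147  0.067 ] 0.055 -0.732
po [ 0.6072 -0.0252  0.067 ] 0.0699 -0.742
ridertop [0.6215 0.0142 0.06  ] 0.0663 -0.118
nose [0.6143 0.0137 0.0545] 0.0592 -0.141
scL [0.562  0.0877 0.05  ] 0.066 1.474
scR [ 0.5963 -0.0303  0.05  ] 0.0662 -0.91
```

{"op": "step_arm", "data": {
  "deltas": [
    [19,-31,-4,0,0,0,0],
    [19,-31,-4,0,0,0,0],
    [19,-31,-4,0,0,0,0],
    [19,-31,-4,0,0,0,0],
    [19,-31,-4,0,0,0,0]
  ],
  "newtons": 50
}}

```text
clock: 0.6
tcp_pos: [0.3259, 0.3703, 0.2108]
orientation: [-0.0, 0.205, 0.979, -0.0]
wrist_force: [-0.3, -0.4, 0.4]
finger_gap: 0.0426
grip_force: 0.0
```

{"op": "step_arm", "data": {
  "deltas": [
    [19,-31,-4,0,0,0,0],
    [19,-31,-4,0,0,0,0],
    [19,-31,-4,0,0,0,0],
    [19,-31,-4,0,0,0,0],
    [19,-31,-4,0,0,0,0]
  ]
}}

```text
clock: 1.1
tcp_pos: [0.421, 0.2153, 0.1909]
orientation: [-0.0, 0.205, 0.979, -0.0]
wrist_force: [0.2, 0.8, 0.6]
finger_gap: 0.0427
grip_force: 0.0
```

{"op": "step_arm", "data": {
  "deltas": [
    [19,-31,-4,0,0,0,0],
    [19,-31,-4,0,0,0,0],
    [19,-31,-4,0,0,0,0],
    [19,-31,-4,0,0,0,0],
    [0,0,0,0,0,0,0]
  ]
}}

```text
clock: 1.6
tcp_pos: [0.4985, 0.0895, 0.1744]
orientation: [0.0, 0.207, 0.978, -0.0]
wrist_force: [-0.2, 0.8, -0.2]
finger_gap: 0.0427
grip_force: 0.0
```

{"op": "step_arm", "data": {
  "deltas": [
    [10,-17,-5,0,0,0,0],
    [10,-18,-5,0,0,0,0],
    [0,0,-10,0,0,0,0],
    [0,0,0,0,0,0,0],
    [0,0,0,0,0,0,0]
  ]
}}

```text
clock: 2.1
tcp_pos: [0.5156, 0.0586, 0.1549]
orientation: [-0.001, 0.205, 0.979, 0.0]
wrist_force: [-0.9, 0.0, -0.1]
finger_gap: 0.0424
grip_force: 0.0
```

```bash
python3 - <<'E'
from workcell import *
from h import *
r=read_camera("wrist");np.savez("w1.npz",**r);cv2.imwrite("pics/w1.png",r["image"][:,:,::-1])
s=get_state();print(s["tcp_pos"],s["wrist_force"])
T=np.linalg.inv(r["world_from_camera"])
for p in([.519,.0545,.1185],[.5556,.022,.0735],[.5185,.0543,.07]):
    q=r["K"]@(T@np.r_[p,1])[:3];print((q/q[2])[:2].round(1))
P=cloud(r);m=(P[...,2]>.112)&(P[...,2]<.123);n,l,st,ce=cv2.connectedComponentsWithStats(m.astype(np.uint8))
for i in range(1,n):
    if st[i,4]>100:print(st[i],P[l==i].mean(0).round(4))
E
```

```text
[0.51596154 0.05865588 0.15528776] [-0.66870214  0.11720829  0.03605852]
[277.7 244.8]
[259.8 277.8]
[277.7 221.6]
[264 229  26  26 539] [0.5172 0.0544 0.117 ]
```

View pics/w1.png

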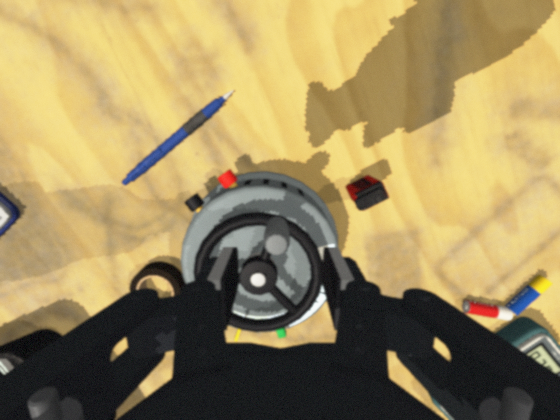

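The wrist view shows the crank top at (277,242), between the open fingers and close to the prediction. I'll nudge over it, descend and grip.

{"op": "step_arm", "data": {
  "deltas": [
    [2,-4,-20,0,0,0,0],
    [0,0,-20,0,0,0,0],
    [0,0,-20,0,0,0,0],
    [0,0,-10,0,0,0,0],
    [0,0,0,0,0,0,0]
  ]
}}

```text
clock: 2.65
tcp_pos: [0.5175, 0.0544, 0.0844]
orientation: [-0.001, 0.205, 0.979, -0.0]
wrist_force: [0.6, -0.3, -0.2]
finger_gap: 0.0425
grip_force: 0.0
```

{"op": "step_arm", "data": {
  "deltas": [
    [0,0,0,0,0,0,-0.4],
    [0,0,0,0,0,0,-0.7],
    [0,0,0,0,0,0,-1],
    [0,0,0,0,0,0,-1],
    [0,0,0,0,0,0,-1]
  ],
  "newtons": 50
}}

```text
clock: 3.15
tcp_pos: [0.5196, 0.0539, 0.0866]
orientation: [0.001, 0.205, 0.979, 0.0]
wrist_force: [-1.3, 2.5, 6.0]
finger_gap: 0.0164
grip_force: 49.1
```

{"op": "step_arm", "data": {
  "deltas": [
    [0,0,0,0,0,0,-1],
    [0,0,0,0,0,0,-1]
  ]
}}

```text
clock: 3.35
tcp_pos: [0.5196, 0.0539, 0.0866]
orientation: [0.001, 0.205, 0.979, 0.001]
wrist_force: [-1.3, 1.8, 5.4]
finger_gap: 0.0162
grip_force: 49.1
```

```bash
python3 - <<'E'
from workcell import *
for i in range(2):
    s=get_state();print(s["tcp_pos"],s["wrist_force"],s["finger_gap"],s["grip_force"],s["ft_torque"])
import numpy as np
c=np.array([.5556,.022]);
for R in(.049,):
  for d in np.arange(0,1.75,.1):
    a=2.417+d;print(d.round(2),(1000*R*np.array([np.cos(a)-np.cos(2.417),np.sin(a)-np.sin(2.417)])).round(1))
E
```

```text
[0.51956755 0.05393158 0.08657155] [-1.27366808  1.7638851   5.44125914] 0.016214542403284196 49.09229320553095 [0.39625651 0.22359055 0.01025778]
[0.51956755 0.05393158 0.08657155] [-1.27366808  1.7638851   5.44125914] 0.016214542403284196 49.09229320553095 [0.39625651 0.22359055 0.01025778]
0.0 [0. 0.]
0.1 [-3.1 -3.8]
0.2 [-5.7 -7.9]
0.3 [ -8.  -12.3]
0.4 [ -9.8 -16.9]
0.5 [-11.1 -21.6]
0.6 [-11.9 -26.4]
0.7 [-12.3 -31.3]
0.8 [-12.2 -36.2]
0.9 [-11.6 -41. ]
1.0 [-10.5 -45.8]
1.1 [ -8.9 -50.4]
1.2 [ -6.9 -54.9]
1.3 [ -4.4 -59.1]
1.4 [ -1.6 -63.1]
1.5 [  1.7 -66.8]
1.6 [  5.3 -70.1]
1.7 [  9.2 -73. ]
```

{"op": "step_arm", "data": {
  "deltas": [
    [-1.6,-1.9,1,0,0,0,-1],
    [-1.5,-1.9,1,0,0,0,-1],
    [-1.4,-2.0,0,0,0,0,-1],
    [-1.2,-2.1,0,0,0,0,-1],
    [-2.3,-4.4,0,0,0,0,-1]
  ]
}}

```text
clock: 3.85
tcp_pos: [0.511, 0.0412, 0.0868]
orientation: [0.0, 0.205, 0.979, 0.0]
wrist_force: [5.4, -0.1, -11.7]
finger_gap: 0.0162
grip_force: 49.2
```

{"op": "step_arm", "data": {
  "deltas": [
    [-1.0,-4.6,-1.3,0,0,0,-1],
    [-0.9,-4.7,0,0,0,0,-1],
    [-0.6,-4.8,0,0,0,0,-1],
    [-0.3,-4.9,0,0,0,0,-1],
    [0.1,-4.9,0,0,0,0,-1]
  ]
}}

```text
clock: 4.35
tcp_pos: [0.5071, 0.0174, 0.0866]
orientation: [-0.001, 0.205, 0.979, 0.0]
wrist_force: [-2.6, 2.7, 6.2]
finger_gap: 0.0163
grip_force: 50.9
```

{"op": "step_arm", "data": {
  "deltas": [
    [0.7,-4.8,0.4,0,0,0,-1],
    [1.2,-4.7,0,0,0,0,-1],
    [1.7,-4.6,0,0,0,0,-1],
    [2.1,-4.4,0,0,0,0,-1],
    [2.5,-4.2,0,0,0,0,-1]
  ]
}}

```text
clock: 4.85
tcp_pos: [0.5151, -0.006, 0.0866]
orientation: [-0.001, 0.205, 0.979, -0.001]
wrist_force: [-4.4, 1.1, 5.1]
finger_gap: 0.0164
grip_force: 50.9
```

{"op": "step_arm", "data": {
  "deltas": [
    [1.2,-1.6,0.3,0,0,0,-1],
    [1.2,-1.6,0,0,0,0,-1],
    [1.3,-1.5,0,0,0,0,-1],
    [1.3,-1.5,0,0,0,0,-1],
    [1.4,-1.4,0,0,0,0,-1]
  ]
}}

```text
clock: 5.35
tcp_pos: [0.5215, -0.0136, 0.0866]
orientation: [-0.001, 0.205, 0.979, -0.001]
wrist_force: [-5.3, -1.2, 4.6]
finger_gap: 0.0163
grip_force: 50.9
```

{"op": "step_arm", "data": {
  "deltas": [
    [0.2,-0.9,0.3,0,0,0,-1],
    [0.6,-0.5,0,0,0,0,-1],
    [0.6,-0.5,0,0,0,0,-1],
    [0.6,-0.5,0,0,0,0,-1],
    [0.6,-0.5,0,0,0,0,-1]
  ]
}}

```text
clock: 5.85
tcp_pos: [0.5243, -0.0162, 0.0866]
orientation: [-0.001, 0.205, 0.979, -0.001]
wrist_force: [-4.6, -3.2, 2.0]
finger_gap: 0.0163
grip_force: 50.6
```

```bash
python3 - <<'E'
import numpy as np
from scipy.optimize import least_squares as L
p=np.array([[.5196,.0539],[.511,.0412],[.5071,.0174],[.5151,-.006],[.5215,-.0136],[.5243,-.0162]])*1e3
f=lambda c:np.hypot(*(p-c).T)-49
r=L(f,[555.6,22]);c=r.x;print(c,r.fun.round(2))
d=p-c;print(np.unwrap(np.arctan2(d[:,1],d[:,0])).round(4))
for a in np.arange(4.02,4.8,.04): print(a.round(2),(c+49*np.array([np.cos(a),np.sin(a)])).round(1),"t",np.array([-np.sin(a),np.cos(a)]).round(2))
E
```

```text
[555.91380586  21.20900962] [-0.14  0.16 -0.04  0.05 -0.05 -0.02]
[2.4086 2.7228 3.2195 3.7296 3.9327 4.0108]
4.02 [524.6 -16.5] t [ 0.77 -0.64]
4.06 [526.2 -17.7] t [ 0.79 -0.61]
4.1 [527.7 -18.9] t [ 0.82 -0.57]
4.14 [529.4 -20. ] t [ 0.84 -0.54]
4.18 [531. -21.] t [ 0.86 -0.51]
4.22 [532.7 -22. ] t [ 0.88 -0.47]
4.26 [534.5 -22.9] t [ 0.9  -0.44]
4.3 [536.3 -23.7] t [ 0.92 -0.4 ]
4.34 [538.1 -24.4] t [ 0.93 -0.36]
4.38 [539.9 -25.1] t [ 0.95 -0.33]
4.42 [541.8 -25.7] t [ 0.96 -0.29]
4.46 [543.7 -26.2] t [ 0.97 -0.25]
4.5 [545.6 -26.7] t [ 0.98 -0.21]
4.54 [547.5 -27.1] t [ 0.99 -0.17]
4.58 [549.4 -27.4] t [ 0.99 -0.13]
4.62 [551.4 -27.6] t [ 1.   -0.09]
4.66 [553.3 -27.7] t [ 1.   -0.05]
4.7 [555.3 -27.8] t [ 1.   -0.01]
4.74 [557.3 -27.8] t [1.   0.03]
4.78 [559.2 -27.7] t [1.   0.07]
```

{"op": "step_arm", "data": {
  "deltas": [
    [0.2,-0.7,0.2,0,0,0,-1],
    [0.4,-0.3,0,0,0,0,-1],
    [0.4,-0.3,0,0,0,0,-1],
    [0.4,-0.3,0,0,0,0,-1]
  ]
}}

```text
clock: 6.25
tcp_pos: [0.5259, -0.0175, 0.0867]
orientation: [-0.001, 0.205, 0.979, -0.0]
wrist_force: [-5.2, -1.9, -0.9]
finger_gap: 0.016
grip_force: 50.2
```

{"op": "step_arm", "data": {
  "deltas": [
    [0.1,-0.7,0.1,0,0,0,-1],
    [0.4,-0.3,0,0,0,0,-1]
  ]
}}

```text
clock: 6.45
tcp_pos: [0.5267, -0.0181, 0.0867]
orientation: [-0.001, 0.205, 0.979, 0.0]
wrist_force: [-4.0, -1.2, -4.5]
finger_gap: 0.0161
grip_force: 49.9
```

{"op": "step_arm", "data": {
  "deltas": [
    [0.4,-0.4,-0.3,0,0,0,-1],
    [0.4,-0.3,0,0,0,0,-1],
    [0.4,-0.3,0,0,0,0,-1]
  ]
}}

```text
clock: 6.75
tcp_pos: [0.5281, -0.0192, 0.0867]
orientation: [-0.0, 0.205, 0.979, 0.0]
wrist_force: [-3.8, -0.8, -4.6]
finger_gap: 0.0162
grip_force: 49.9
```

{"op": "step_arm", "data": {
  "deltas": [
    [0.4,-0.3,-0.3,0,0,0,-1],
    [0.4,-0.3,0,0,0,0,-1],
    [0.4,-0.3,0,0,0,0,-1]
  ]
}}

```text
clock: 7.05
tcp_pos: [0.5296, -0.0201, 0.0867]
orientation: [0.0, 0.205, 0.979, 0.0]
wrist_force: [-3.3, -0.0, -4.2]
finger_gap: 0.0163
grip_force: 49.9
```

{"op": "step_arm", "data": {
  "deltas": [
    [0.5,-0.3,-0.3,0,0,0,-1],
    [0.5,-0.3,0,0,0,0,-1],
    [0.5,-0.3,0,0,0,0,-1]
  ]
}}

```text
clock: 7.35
tcp_pos: [0.5313, -0.0212, 0.0867]
orientation: [0.0, 0.205, 0.979, 0.0]
wrist_force: [-3.6, -0.6, -1.2]
finger_gap: 0.0164
grip_force: 50.1
```

{"op": "step_arm", "data": {
  "deltas": [
    [0.5,-0.3,0,0,0,0,-1],
    [0.5,-0.3,0,0,0,0,-1],
    [0.5,-0.3,0,0,0,0,-1]
  ]
}}

```text
clock: 7.65
tcp_pos: [0.5328, -0.022, 0.0867]
orientation: [0.0, 0.205, 0.979, 0.0]
wrist_force: [-3.2, -1.0, -0.9]
finger_gap: 0.0165
grip_force: 50.2
```

{"op": "step_arm", "data": {
  "deltas": [
    [0.5,-0.3,0,0,0,0,-1],
    [0.5,-0.3,0,0,0,0,-1],
    [0.5,-0.3,0,0,0,0,-1]
  ]
}}

```text
clock: 7.95
tcp_pos: [0.5343, -0.0228, 0.0866]
orientation: [0.0, 0.205, 0.979, 0.0]
wrist_force: [-2.7, -0.6, 0.9]
finger_gap: 0.0162
grip_force: 50.3
```

{"op": "step_arm", "data": {
  "deltas": [
    [0.5,-0.2,0,0,0,0,-1],
    [0.5,-0.2,0,0,0,0,-1],
    [0.6,-0.2,0,0,0,0,-1]
  ]
}}

```text
clock: 8.25
tcp_pos: [0.5358, -0.0235, 0.0866]
orientation: [0.0, 0.205, 0.979, 0.0]
wrist_force: [-3.0, -1.3, 1.6]
finger_gap: 0.0163
grip_force: 50.4
```

{"op": "step_arm", "data": {
  "deltas": [
    [0.5,-0.3,0,0,0,0,-1],
    [0.6,-0.2,0,0,0,0,-1],
    [0.6,-0.2,0,0,0,0,-1]
  ]
}}

```text
clock: 8.55
tcp_pos: [0.5376, -0.0243, 0.0866]
orientation: [0.0, 0.205, 0.979, -0.0]
wrist_force: [-2.5, -1.1, 3.4]
finger_gap: 0.0164
grip_force: 50.5
```

{"op": "step_arm", "data": {
  "deltas": [
    [0.6,-0.3,0.2,0,0,0,-1],
    [0.6,-0.2,0,0,0,0,-1],
    [0.6,-0.2,0,0,0,0,-1]
  ]
}}

```text
clock: 8.85
tcp_pos: [0.5392, -0.0249, 0.0866]
orientation: [0.0, 0.205, 0.979, 0.0]
wrist_force: [-2.6, -1.1, 2.5]
finger_gap: 0.0164
grip_force: 50.5
```

{"op": "step_arm", "data": {
  "deltas": [
    [0.6,-0.2,0.1,0,0,0,-1],
    [0.6,-0.2,0,0,0,0,-1],
    [0.6,-0.2,0,0,0,0,-1]
  ]
}}

```text
clock: 9.15
tcp_pos: [0.5409, -0.0255, 0.0866]
orientation: [-0.0, 0.205, 0.979, 0.0]
wrist_force: [-3.1, -0.0, 1.9]
finger_gap: 0.0164
grip_force: 50.4
```

{"op": "step_arm", "data": {
  "deltas": [
    [0.6,-0.2,0.1,0,0,0,-1],
    [0.6,-0.2,0,0,0,0,-1],
    [0.6,-0.1,0,0,0,0,-1]
  ]
}}

```text
clock: 9.45
tcp_pos: [0.5426, -0.026, 0.0867]
orientation: [-0.0, 0.205, 0.979, -0.0]
wrist_force: [-2.9, -0.5, 0.0]
finger_gap: 0.0161
grip_force: 50.3
```

{"op": "step_arm", "data": {
  "deltas": [
    [0.6,-0.2,0,0,0,0,-1],
    [0.6,-0.1,0,0,0,0,-1],
    [0.6,-0.1,0,0,0,0,-1]
  ]
}}

```text
clock: 9.75
tcp_pos: [0.5444, -0.0265, 0.0867]
orientation: [-0.0, 0.205, 0.979, -0.0]
wrist_force: [-2.6, -1.5, -0.4]
finger_gap: 0.0159
grip_force: 50.3
```

{"op": "step_arm", "data": {
  "deltas": [
    [0.6,-0.1,0,0,0,0,-1],
    [0.6,-0.1,0,0,0,0,-1],
    [0.6,-0.1,0,0,0,0,-1]
  ]
}}

```text
clock: 10.05
tcp_pos: [0.5462, -0.0269, 0.0867]
orientation: [-0.0, 0.205, 0.979, -0.0]
wrist_force: [-2.6, -2.0, -2.2]
finger_gap: 0.0162
grip_force: 50.2
```

{"op": "step_arm", "data": {
  "deltas": [
    [0.6,-0.2,-0.2,0,0,0,-1],
    [0.6,-0.1,0,0,0,0,-1],
    [0.6,-0.1,0,0,0,0,-1]
  ]
}}

```text
clock: 10.35
tcp_pos: [0.548, -0.0272, 0.0866]
orientation: [-0.0, 0.205, 0.979, -0.0]
wrist_force: [-4.5, -2.4, 1.5]
finger_gap: 0.0166
grip_force: 50.4
```

{"op": "step_arm", "data": {
  "deltas": [
    [0.5,-0.1,0,0,0,0,-1],
    [0.5,0,0,0,0,0,-1]
  ]
}}

```text
clock: 10.55
tcp_pos: [0.5481, -0.0272, 0.0866]
orientation: [-0.001, 0.205, 0.979, -0.0]
wrist_force: [-6.9, -2.5, 2.6]
finger_gap: 0.0163
grip_force: 50.6
```

{"op": "step_arm", "data": {
  "deltas": [
    [0.6,0,0,0,0,0,-1],
    [0.6,0,0,0,0,0,-1],
    [0,0,0,0,0,0,-1]
  ]
}}

```text
clock: 10.85
tcp_pos: [0.5482, -0.0272, 0.0866]
orientation: [-0.002, 0.205, 0.979, -0.0]
wrist_force: [-8.7, -2.6, 4.0]
finger_gap: 0.0158
grip_force: 50.8
```

{"op": "step_arm", "data": {
  "deltas": [
    [0.6,0,0,0,0,0,-1],
    [0,0,0,0,0,0,-1],
    [0,0,0,0,0,0,-1],
    [0,0,0,0,0,0,-1],
    [0,0,0,0,0,0,-1]
  ]
}}

```text
clock: 11.35
tcp_pos: [0.5483, -0.0272, 0.0866]
orientation: [-0.002, 0.205, 0.979, -0.001]
wrist_force: [-10.1, -2.6, 4.7]
finger_gap: 0.0161
grip_force: 50.9
```

{"op": "step_arm", "data": {
  "deltas": [
    [0,0,0,0,0,0,-1],
    [0,0,0,0,0,0,-1],
    [0,0,0,0,0,0,-1],
    [0,0,0,0,0,0,-1],
    [0,0,0,0,0,0,-1]
  ]
}}

```text
clock: 11.85
tcp_pos: [0.5483, -0.0272, 0.0866]
orientation: [-0.002, 0.205, 0.979, -0.001]
wrist_force: [-11.6, -3.1, 5.6]
finger_gap: 0.0163
grip_force: 50.9
```

Contact held for over 1 s at about 8 N over drag. Now I'll wind back.

{"op": "step_arm", "data": {
  "deltas": [
    [-2.0,0.3,0,0,0,0,-1],
    [-2.0,0.3,0,0,0,0,-1],
    [-4.0,0.9,0,0,0,0,-1],
    [-4.7,1.5,0,0,0,0,-1],
    [-4.5,1.9,0,0,0,0,-1]
  ]
}}

```text
clock: 12.35
tcp_pos: [0.5351, -0.0231, 0.0867]
orientation: [0.001, 0.205, 0.979, -0.0]
wrist_force: [0.6, -4.7, -3.8]
finger_gap: 0.016
grip_force: 49.9
```

{"op": "step_arm", "data": {
  "deltas": [
    [-4.5,2.0,-0.2,0,0,0,-1],
    [-4.4,2.7,0,0,0,0,-1],
    [-3.9,3.4,0,0,0,0,-1],
    [-3.6,3.6,0,0,0,0,-1],
    [-3.1,4.1,0,0,0,0,-1]
  ]
}}

```text
clock: 12.85
tcp_pos: [0.5148, -0.0057, 0.0867]
orientation: [0.001, 0.205, 0.979, 0.001]
wrist_force: [4.2, 0.2, -4.3]
finger_gap: 0.0162
grip_force: 49.9
```

{"op": "step_arm", "data": {
  "deltas": [
    [-2.2,3.9,-0.3,0,0,0,-1],
    [-1.9,4.0,0,0,0,0,-1],
    [-1.5,4.1,0,0,0,0,-1],
    [-1.1,4.3,0,0,0,0,-1],
    [-0.7,4.3,0,0,0,0,-1]
  ]
}}

```text
clock: 13.35
tcp_pos: [0.5072, 0.0143, 0.0866]
orientation: [0.001, 0.205, 0.979, -0.0]
wrist_force: [3.6, -1.9, 2.1]
finger_gap: 0.0163
grip_force: 50.5
```

{"op": "step_arm", "data": {
  "deltas": [
    [-0.2,3.6,0,0,0,0,-1],
    [0,3.6,0,0,0,0,-1],
    [0,2.8,0,0,0,0,-1],
    [0.1,1.4,0,0,0,0,-1],
    [0,0,0,0,0,0,-1]
  ]
}}

```text
clock: 13.85
tcp_pos: [0.507, 0.0258, 0.0866]
orientation: [0.0, 0.205, 0.979, 0.0]
wrist_force: [2.0, -1.2, 4.9]
finger_gap: 0.0161
grip_force: 50.9
```

```bash
python3 - <<'E'
from workcell import *
from h import *
s=get_state();print(s["tcp_pos"],s["wrist_force"])
out=[]
for n in("top","side","wrist"):
    r=read_camera(n);np.savez(n+"2.npz",**r)
    T=np.linalg.inv(r["world_from_camera"]);q=r["K"]@(T@[.615,.014,.057,1])[:3];u,v=(q/q[2])[:2].astype(int);print(n,u,v)
    u=min(max(u,30),529);v=min(max(v,30),389)
    out.append(cv2.resize(r["image"][v-30:v+30,u-30:u+30,::-1],(260,260),interpolation=cv2.INTER_CUBIC))
cv2.imwrite("pics/chk.png",np.hstack(out))
E
```

```text
[0.50702429 0.02583693 0.08656199] [ 2.0330404 -1.1693867  4.8993899]
top 300 173
side 239 194
wrist 327 380
```

View pics/chk.png

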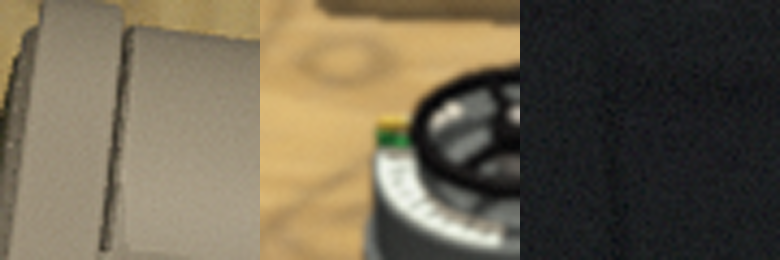

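The top view is blocked by the arm. The side view shows the pointer just behind or above the rider at about (392,125). I'll move the last bit, release, back off and check.

{"op": "step_arm", "data": {
  "deltas": [
    [0.1,0.8,0.2,0,0,0,-1],
    [0.1,0.7,0.1,0,0,0,-1],
    [0,0,0,0,0,0,-1]
  ]
}}

```text
clock: 14.3
tcp_pos: [0.5071, 0.0271, 0.0865]
orientation: [0.0, 0.205, 0.979, 0.0]
wrist_force: [2.8, -2.3, 4.6]
finger_gap: 0.0166
grip_force: 50.8
```

{"op": "step_arm", "data": {
  "deltas": [
    [0,0,0,0,0,0,-0.5],
    [0,0,0,0,0,0,-0.2],
    [0,0,0,0,0,0,0],
    [0,0,0,0,0,0,0],
    [0,0,20,0,0,0,0]
  ]
}}

```text
clock: 14.8
tcp_pos: [0.5043, 0.0274, 0.104]
orientation: [-0.003, 0.205, 0.979, -0.0]
wrist_force: [0.5, -0.6, -0.4]
finger_gap: 0.0427
grip_force: 0.0
```

{"op": "step_arm", "data": {
  "deltas": [
    [0,0,25,0,0,0,0],
    [0,0,30,0,0,0,0],
    [-30,0,30,0,0,0,0],
    [-40,0,10,0,0,0,0],
    [-40,0,0,0,0,0,0]
  ]
}}

```text
clock: 15.3
tcp_pos: [0.3969, 0.027, 0.203]
orientation: [0.001, 0.205, 0.979, 0.0]
wrist_force: [0.1, -0.1, -0.1]
finger_gap: 0.0424
grip_force: 0.0
```

{"op": "step_arm", "data": {
  "deltas": [
    [-30,10,0,0,0,0,0],
    [0,45,0,0,0,0,0],
    [0,45,0,0,0,0,0],
    [0,45,0,0,0,0,0],
    [0,45,0,0,0,0,0]
  ]
}}

```text
clock: 15.8
tcp_pos: [0.3663, 0.2187, 0.2016]
orientation: [0.0, 0.205, 0.979, 0.0]
wrist_force: [1.6, 0.2, -0.1]
finger_gap: 0.0427
grip_force: 0.0
```

```bash
python3 - <<'E'
from workcell import *
from h import *
s=get_state();print(s["tcp_pos"],s["wrist_force"])
r=read_camera("top");np.savez("top3.npz",**r)
a=cv2.resize(r["image"][160:250,245:350,::-1],None,fx=6,fy=6,interpolation=cv2.INTER_CUBIC)
cv2.imwrite("pics/top3.png",a)
E
```

```text
[0.36630629 0.21866174 0.20158423] [ 1.58443139  0.21912174 -0.09408655]
```

View pics/top3.png

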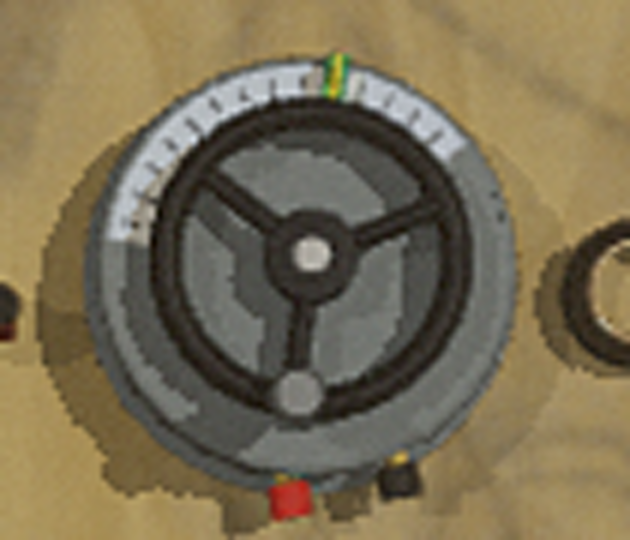

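The yellow pointer at (337,80) lies within the green rider, with green visible on both sides. I'll measure the offset before handing in.

```bash
python3 - <<'E'
from h import *
a=load("top0.npz");b=load("top3.npz");hub=np.array([.5556,.0220])
for n,r,z,lo,hi in(("rider",a,.058,40,85),("ptr0",a,.067,20,36),("ptr",b,.067,18,36),("green3",b,.058,40,85)):
    I=r["image"][165:188,285:330];h=cv2.cvtColor(I,cv2.COLOR_RGB2HSV)
    m=(h[...,0]>lo)&(h[...,0]<hi)&(h[...,1]>110)&(h[...,2]>60)
    v,u=np.nonzero(m);w=h[...,1][m].astype(float)
    p=np.array([ray(r,x+285,y+165,z)[:2] for x,y in zip(u,v)]);k=np.hypot(*(p-hub).T);e=np.average(p,axis=0,weights=w)-hub
    print(n,len(u),np.average(u,weights=w)+285,np.average(v,weights=w)+165,k.min().round(3),k.max().round(3),np.arctan2(e[1],e[0]).round(4),"mm",61*np.arctan2(e[1],e[0]))
for c in range(296,306): print(c,[tuple(b["image"][y,c].tolist()) for y in(170,172,174)])
E
```

```text
rider 25 300.24460227272726 172.2096590909091 0.055 0.07 -0.1126 mm -6.869450214349218
ptr0 117 316.2954947308862 174.70613197538722 0.054 0.092 -0.6003 mm -36.6177251605967
ptr 194 312.03367382271466 172.50281336565098 0.054 0.099 -0.4598 mm -28.045909881109065
green3 12 300.32368896925857 171.748643761302 0.057 0.07 -0.1132 mm -6.902629476142571
296 [(120, 122, 124), (153, 150, 138), (154, 146, 131)]
297 [(81, 78, 73), (153, 147, 134), (155, 147, 135)]
298 [(57, 59, 51), (142, 140, 128), (112, 126, 106)]
299 [(48, 90, 56), (68, 101, 57), (90, 152, 71)]
300 [(116, 152, 66), (139, 129, 36), (175, 143, 39)]
301 [(191, 183, 65), (186, 181, 62), (151, 159, 64)]
302 [(62, 120, 54), (77, 143, 101), (113, 155, 128)]
303 [(82, 93, 60), (159, 161, 162), (196, 197, 192)]
304 [(123, 101, 75), (185, 190, 181), (176, 179, 170)]
305 [(137, 119, 78), (164, 171, 167), (128, 131, 127)]
```

```bash
python3 -c "
from workcell import *
print(hand_in())"
```

```text
the job is handed in; nothing more can be done
None
```

The job is handed in: I rested the crank on the end stop for just over a second at roughly 4–9 N over the drag, then wound the pointer back over the green rider, within about 1 mm by the top camera, and let go; nothing else looked disturbed in the final close-up, which did not show the pen and only partly showed the battery and tape.

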